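# Put the right lids on the staining dishes

### The arm

A 6-joint arm with a two-finger parallel gripper is mounted at the origin on the work surface. World frame = base frame: x ahead of the robot, y to its left, z up, the work surface at z = 0. Lengths are in m, angles in rad, forces in N, time in s.
With the tool pointing down it reaches from about 0.35 to 0.95 m from the base axis. Payload 17.4 kg.
Tool frame: the origin (TCP) lies midway between the tips of the shut fingers; the grasp point (between the pads) lies 19 mm behind it; z points along the fingers, y is the line along which they close (so a half turn about z gives the same grasp; the last joint's range is limited). The gripper opens to 93 mm and grips with 3 to 60 N. Pads are 15 mm wide; open, the fingers measure 128 mm over their backs; the gripper's body (75 mm by 188 mm) begins 65 mm behind the grasp point.
Start: joints at [-1.272, 0.116, 1.442, -0, 1.584, -0.038], TCP at [0.223, -0.637, 0.191] pointing down, gripper open.
Joint ranges: [-2.83, 2.83], [-0.83, 2.19], [0.07, 2.5], [-1.14, 4.28], [0.01, 3], [-2.97, 2.97]. Speed limits (rad/s): [1.89, 1.89, 2.22, 3.14, 3.14, 3.14].

### API

Orientations are given as a unit quaternion [w, x, y, z].
In Python, from bench import ctrl gives the robot as it stands.
- The arm moves only by the tool apply_moves, never from a script. Its arguments are lists of equal length, an entry for each row: "travel": the shift along the tool's x, y, z normalised to -1 to 1, where 1 is 100 mm, a list of three; "twist": the turn about the tool's z normalised to -1 to 1, where 1 is 45 degrees. In form: {"travel": [[dx, dy, dz], ...], "twist": [twist, ...]}. A call has 1 to 12 rows; each row is the pose to reach, as a shift and turn from the pose commanded when the call began, along the tool's axes at that moment; what a row does not reach only later rows make up. A row lasts 1/10 s, in which the tool goes at most 50 mm and 8.59 degrees, less where a joint would pass 70% of its speed; a pose out of reach is approached as far as the arm can. A call with a number of a shift or a turn outside -1 to 1 is refused whole. A call with a gripper value outside its range is refused whole. "jaw" is the opening, from 0 (shut) to 1 (fully open), set as the call begins (left out, the last holds). The fingers move at their own pace and stop on an object; "newtons" is the grip in N (left out, the last holds). Time passes only in rows, so rows that repeat a pose let the fingers close. It gives the time, the measured TCP pose, the force, the opening and the grip force at its end, in the units of the state.
- ctrl.observe(): the state, without advancing time (a new reading comes with each control period).
- ctrl.grab_frame(name): name is "scene" or "top" or "wrist"; returns a dict with "image" (420x560x3 uint8, red, green, blue), "mtx" (3x3 intrinsics, pixels), "k1" (the pictures are not rectified: a ray, as slopes to the right and down, at radius r is drawn at 1 + k1 r^2 times it, then the intrinsics apply), "eye" and "attitude" of the camera in the world. Camera axes: x right, y up, looking along -z (the intrinsics and any distortion apply to the point x, -y, -z); pixel columns grow to the right and rows downward; lengths in m; the calibration is good to about 2 mm. A picture is of the moment at which its call begins. There is no depth.
- ctrl.close_job(): hands the job in; it is judged then, once.
The state is a dict: "time": time; "joint_pos": joint angles; "qvel": joint speeds; "joint_torque": joint torques, N m; "position": TCP position; "eef_rot": TCP orientation; "contact_force": force on the tool from outside, world axes, zero at the start; "torque": the same for the moment, N m; "finger_gap": finger opening in m; "grip_force": force on a finger pad.
Only numpy, scipy, OpenCV 4.12 (cv2) and the standard library are available. Lean on these libraries where they do the work, as an engineer would, in place of code of your own. Each camera call takes 0.05 s, during which the arm holds its last target. There are 200 camera calls.

### The job

The large lid has been left lying on the small staining dish, and the small lid is on the bench. Cover each dish with the lid that fits it, so that both lids sit level and fully seated in the rims; set the lids down rather than dropping them, do not shove the dishes away from where they stand, and leave the mixer, tube rack, bottle and jar undisturbed.

Things in the scene. Friction and masses are not known exactly. Their poses are not given: they have to be found in the camera images.
- dish_l: large staining dish, white ceramic open rectangular box, outside 128 x 94 x 70 mm (x, y, z), walls 5 mm, mouth 118 x 84 mm. Empty at the start. Loose, about 0.75 kg. Origin at the centre of its underside, z up.
- dish_s: small staining dish, white ceramic open rectangular box, outside 92 x 70 x 60 mm (x, y, z), walls 5 mm, mouth 82 x 60 mm. At the start the large lid lies askew on it. Loose, about 0.5 kg. Origin at the centre of its underside, z up.
- lid_l: large lid, 220 g: white plate 134 x 100 mm (x, y), 4 mm thick, with a central black knob 24 x 24 mm, 28 mm tall, square to it. Below, a solid plug 8 mm deep drops into the large dish's mouth: 113 x 79 mm, lower 4 mm stepped in to 107 x 73 mm. Origin: centre of the plug's underside, z up; plate z = 8 to 12 mm, knob z = 12 to 40 mm. Starts resting by its plug on the small dish's rim.
- lid_s: small lid, 130 g: white plate 98 x 76 mm (x, y), 4 mm thick, with a central black knob 24 x 24 mm, 28 mm tall, square to it. Below, a solid plug 8 mm deep drops into the small dish's mouth: 77 x 55 mm, lower 4 mm stepped in to 71 x 49 mm. Origin: centre of the plug's underside, z up; plate z = 8 to 12 mm, knob z = 12 to 40 mm. Starts on the bench, knob up.
- mixer: bystander: blue vortex mixer, body 105 x 95 mm (x, y), 94 mm tall, with a rubber cup (50 mm across) up to 147 mm above the bench; fixed. Origin at the centre of its underside.
- tube_rack: bystander: white rack 60 x 60 mm with capped tubes, 122 mm tall; loose; stands close beside the small lid. Origin at the centre of its underside.
- bottle: bystander: amber reagent bottle, 66 mm across, 195 mm tall; loose; stands close beside the large dish. Origin at the centre of its underside.
- jar: bystander: white jar with a screw cap, 60 mm across, 72 mm tall; loose; stands close beside the small lid. Origin at the centre of its underside.

How it is judged:
At the end, for the whole second after the job is handed in: Each lid on its own dish, plug in the mouth: centred within 5 mm, in line within 0.12 rad (either way round), plate within 2.2 mm of the rim's height, lid and dish level within 0.03 rad, lids at rest; both dishes stand on the bench within 40 mm of where they began (x of lid_l in the frame of dish_l between -0.005 and 0.005 m and y of lid_l in the frame of dish_l between -0.005 and 0.005 m and z of lid_l in the frame of dish_l between 0.0598 and 0.0642 m and angle between the x axis of lid_l and the x axis of dish_l, either way round below 0.12 rad and angle between each of lid_l, dish_l, lid_s, dish_s's own z axis and vertical below 0.03 rad and linear speed of each of lid_l, lid_s below 0.02 m/s and angular speed of each of lid_l, lid_s below 0.15 rad/s and x of lid_s in the frame of dish_s between -0.005 and 0.005 m and y of lid_s in the frame of dish_s between -0.005 and 0.005 m and z of lid_s in the frame of dish_s between 0.0498 and 0.0542 m and angle between the x axis of lid_s and the x axis of dish_s, either way round below 0.12 rad and height (world z) of each of dish_l, dish_s below 0.005 m and distance of each of dish_l, dish_s from where it was at the start of the episode below 0.04 m); the robot touches nothing.
It fails at once if a lid is dropped: falls free faster than 0.55 m/s ((linear speed of lid_l above 0.55 m/s and contact force between lid_l and the fingers below 0.2 N) or (linear speed of lid_s above 0.55 m/s and contact force between lid_s and the fingers below 0.2 N)).
It fails at once if a dish is shoved more than 40 mm or tipped more than 0.3 rad (distance of any of dish_l, dish_s from where it was at the start of the episode above 0.04 m or angle between any of dish_l, dish_s's own z axis and vertical above 0.3 rad).
It fails at once if the tube rack, bottle or jar is pushed more than 20 mm or tipped more than 0.3 rad, or the mixer is pressed with more than 10 N (distance of any of tube_rack, bottle, jar from where it was at the start of the episode above 0.02 m or angle between any of tube_rack, bottle, jar's own z axis and vertical above 0.3 rad or contact force between mixer and anything else above 10 N).
It also fails if it takes over 67 s, if anything falls off the work surface, if the arm or the gripper's body presses on something with over 40 N, if the wrist force passes 120 N, or if a joint passes its speed limit or range.

## Working session

There is one attempt and no reset: what is moved stays moved. The work goes in short steps, Python scripts to look and compute and a tool call to move; the robot and the scene stay as the last step left them, time stands still between calls to the robot, and variables do not carry over. Pictures are saved under pics/ and viewed, at most 10 in all, crops included, and the job is handed in when it is done.

Besides the shell and the picture viewer there is one more tool, called after ">>>" as name([rows], argument=value, ...), one row to a line, values as JSON. apply_moves: Moves the arm, as the interface text tells. Scaled input: -1 to 1 covers 100 mm each way for a shift and 45 degrees each way for a turn. Its arguments: {"type":"object","properties":{"travel":{"type":"array","items":{"type":"array","items":{"type":"number"}}},"twist":{"type":"array","items":{"type":"number"}},"jaw":{"type":"number"},"newtons":{"type":"number"}},"required":["travel","twist"]}

```bash
mkdir -p pics
cat > h.py <<'E'
import numpy as np, cv2, json
from bench import ctrl
from scipy.spatial.transform import Rotation as R
def grab(name,fn):
    f=ctrl.grab_frame(name); cv2.imwrite(f'pics/{fn}.png',f['image'][:,:,::-1])
    json.dump({k:np.asarray(f[k]).tolist() for k in('mtx','k1','eye','attitude')},open(f'pics/{fn}.json','w')); return f
def cal(fn): return {k:np.array(v) for k,v in json.load(open(f'pics/{fn}.json')).items()}
def rot(f):
    a=np.array(f['attitude']); return a if a.shape==(3,3) else R.from_quat(a[[1,2,3,0]]).as_matrix()
def dist(f): return np.array([float(f['k1']),0,0,0])
def p2w(fn,uv,z):
    "pixels to world points on plane z"
    f=cal(fn); n=cv2.undistortPoints(np.array(uv,float).reshape(-1,1,2),f['mtx'],dist(f)).reshape(-1,2)
    d=np.c_[n[:,0],-n[:,1],-np.ones(len(n))]@rot(f).T; z=np.broadcast_to(z,len(n))
    return f['eye']+d*((z-f['eye'][2])/d[:,2])[:,None]
def w2p(fn,P):
    f=cal(fn); c=(np.array(P,float).reshape(-1,3)-f['eye'])@rot(f); c=c*[1,-1,-1]
    return cv2.projectPoints(c,np.zeros(3),np.zeros(3),f['mtx'],dist(f))[0].reshape(-1,2)
E
python3 - <<'E'
from h import *
for n in('top','scene'):
    f=grab(n,n+'0'); print(n,f['mtx'],f['k1'],f['eye'],f['attitude'])
i=cv2.imread('pics/top0.png'); cv2.imwrite('pics/top0b.png',cv2.resize(i,(800,600),interpolation=cv2.INTER_CUBIC))
print(ctrl.observe())
E
```

```text
top [[385.49870906   0.         281.22054452]
 [  0.         385.49870906 216.19287843]
 [  0.           0.           1.        ]] -0.06842387879155491 [0.44297696 0.02534562 1.04207488] [-0.70524187 -0.05231634  0.03733313  0.70604755]
scene [[465.02773913   0.         275.1679446 ]
 [  0.         465.02773913 216.50376681]
 [  0.           0.           1.        ]] 0.01945144961120312 [ 1.25596110e+00 -1.05981604e-03  9.95847967e-01] [0.68838945 0.23102383 0.21293022 0.653765  ]
{'time': 0.1, 'joint_pos': array([-1.27176320e+00,  1.16424625e-01,  1.44216455e+00,  3.11846467e-05,
        1.58399519e+00, -3.77967490e-02]), 'qvel': array([-1.38012222e-03, -1.66638484e-03, -3.34046293e-03, -1.01083877e-03,
       -1.14217358e-04, -7.58586034e-05]), 'joint_torque': array([ 2.02133830e-03, -7.22899103e+01, -6.23866224e+01,  7.82306562e-02,
        2.27231841e-02, -5.95431834e-05]), 'position': array([ 0.22303022, -0.63687894,  0.1899091 ]), 'eef_rot': array([-4.93664182e-04,  9.85851539e-01,  1.67620097e-01, -4.91257316e-05]), 'contact_force': array([ 0.44328205, -0.22421857,  0.17952844]), 'torque': array([ 0.035122  , -0.01588291, -0.01443413]), 'grip_force': 0.0, 'finger_gap': 0.0933065747969168}
```

View pics/top0b.png

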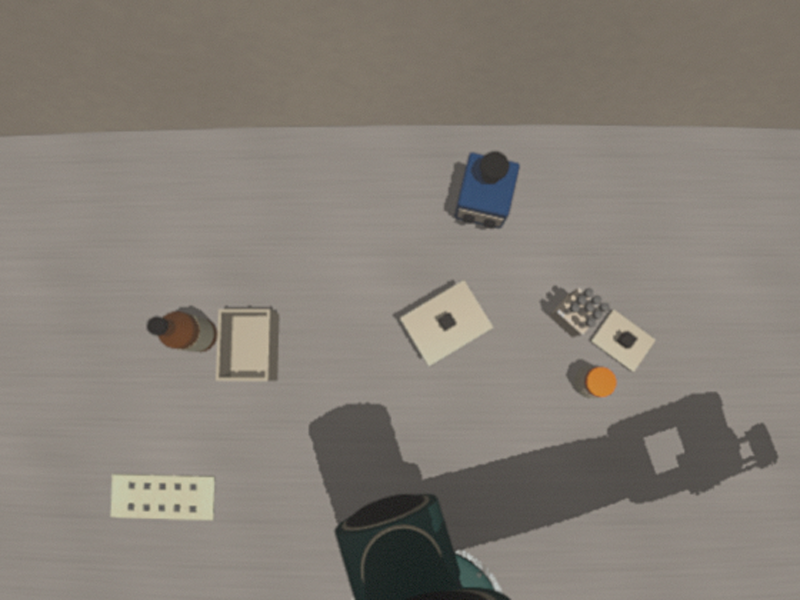

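View pics/scene0.png

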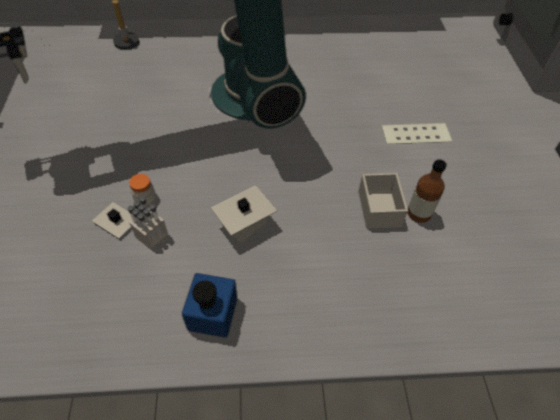

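Run:
```python
from h import *
i=cv2.imread('pics/top0.png')
# crops 80x60 px enlarged 5x (origins noted), 2x2 mosaic
o=[(125,200),(270,190),(395,200),(100,210)]
c=[cv2.resize(i[y:y+60,x:x+80],(400,300),interpolation=cv2.INTER_CUBIC) for x,y in o]
m=np.vstack([np.hstack(c[:2]),np.hstack(c[2:])]); cv2.imwrite('pics/m0.png',cv2.convertScaleAbs(m,alpha=1.2))
```

```text
(no output)
```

View pics/m0.png

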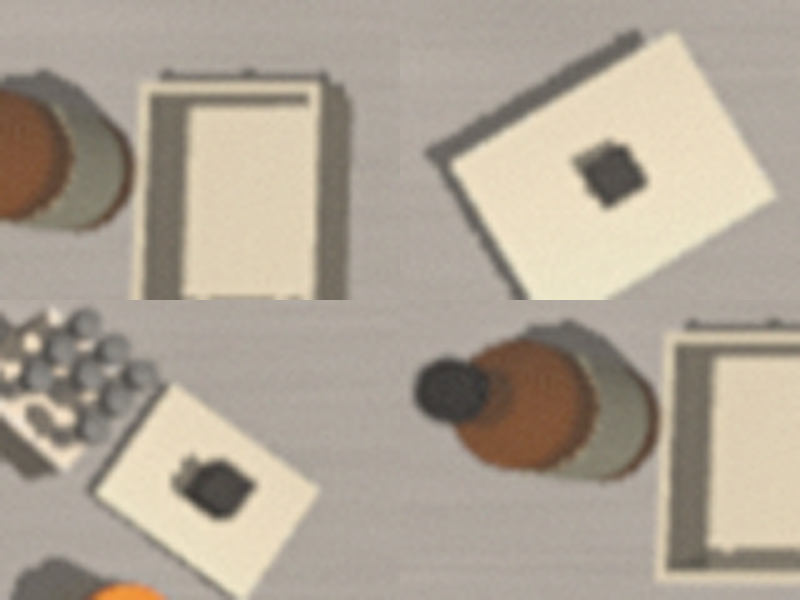

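Run:
```python
from h import *
S={'dish_l':([(152.8,215.6),(189.6,215.6),(187.4,265.7),(151.2,265.6)],.07),
'lid_l':([(324.6,196),(344.8,229.2),(300.8,254.6),(280,221.6)],.072),
'lid_s':([(429,216.4),(458.6,237.6),(443.6,259.2),(413,237.6)],.012)}
for k,(uv,z) in S.items():
    P=p2w('top0',uv,z)[:,:2]; c=P.mean(0)
    e=np.roll(P,-1,0)-P; L=np.linalg.norm(e,axis=1); a=np.degrees(np.arctan2(e[:,1],e[:,0]))
    print(k,c.round(4),(L*1e3).round(1),a.round(1))
print('knobs',p2w('top0',[(312.6,225),(438.6,237.6)],[.1,.04]).round(4))
print('bottle base edge',p2w('top0',[(151,230)],.04).round(4))
s=ctrl.observe(); print(R.from_quat(s['eef_rot'][[1,2,3,0]]).as_matrix().round(3))
```

```text
dish_l [0.5053 0.3296] [ 96.4 127.7  93.5 128.2] [-90.1 179.1  90.2   0.4]
lid_l [ 0.5436 -0.0333] [ 98.6 128.2  98.3 131.2] [-149.7  119.7   32.1  -60.1]
lid_s [ 0.5153 -0.3684] [97.1 72.3 99.1 73.4] [-126.4  142.7   54.1  -38.9]
knobs [[ 0.5412 -0.0317  0.1   ]
 [ 0.5135 -0.3644  0.04  ]]
bottle base edge [[0.5348 0.3917 0.04  ]]
[[ 0.944  0.33  -0.   ]
 [ 0.33  -0.944  0.001]
 [ 0.    -0.001 -1.   ]]
```

>>> apply_moves([
  [0.24,-0.22,0],
  [0.48,-0.44,0],
  [0.714,-0.664,0],
], twist=[0,0,0])

```text
time: 0.4
position: [0.2688, -0.5497, 0.19]
eef_rot: [-0.0, 0.986, 0.167, -0.0]
contact_force: [0.2, 0.2, 0.0]
finger_gap: 0.0931
grip_force: 0.0
```

>>> apply_moves([
  [0.24,-0.22,0],
  [0.48,-0.44,0],
  [0.714,-0.664,0],
], twist=[0,0,0])

```text
time: 0.7
position: [0.3143, -0.4632, 0.1902]
eef_rot: [-0.0, 0.986, 0.168, -0.0]
contact_force: [0.4, -0.8, 1.3]
finger_gap: 0.0931
grip_force: 0.0
```

>>> apply_moves([
  [0.24,-0.22,0],
  [0.48,-0.44,0],
  [0.714,-0.664,0],
], twist=[0,0,0])

```text
time: 1.0
position: [0.3597, -0.377, 0.1903]
eef_rot: [-0.0, 0.986, 0.168, -0.0]
contact_force: [0.2, 0.3, 0.7]
finger_gap: 0.0928
grip_force: 0.0
```

>>> apply_moves([
  [0.24,-0.22,0],
  [0.48,-0.44,0],
  [0.714,-0.664,0],
], twist=[0,0,0])

```text
time: 1.3
position: [0.4052, -0.2907, 0.1903]
eef_rot: [-0.0, 0.986, 0.168, -0.0]
contact_force: [0.2, 0.3, -0.1]
finger_gap: 0.0928
grip_force: 0.0
```

>>> apply_moves([
  [0.24,-0.22,0],
  [0.48,-0.44,0],
  [0.714,-0.664,0],
], twist=[0,0,0])

```text
time: 1.6
position: [0.4506, -0.2044, 0.1904]
eef_rot: [-0.0, 0.986, 0.168, -0.0]
contact_force: [-0.7, -0.5, -0.3]
finger_gap: 0.093
grip_force: 0.0
```

>>> apply_moves([
  [0.24,-0.22,0],
  [0.48,-0.44,0],
  [0.714,-0.664,0],
], twist=[0,0,0])

```text
time: 1.9
position: [0.4961, -0.1182, 0.1904]
eef_rot: [-0.0, 0.986, 0.168, -0.0]
contact_force: [-0.3, -0.8, -0.4]
finger_gap: 0.0929
grip_force: 0.0
```

>>> apply_moves([
  [0.24,-0.22,0],
  [0.48,-0.44,0],
  [0.714,-0.664,0],
  [0.714,-0.664,0],
  [0.714,-0.664,0],
], twist=[0,-0.12,-0.242,-0.242,-0.242])

```text
time: 2.4
position: [0.5411, -0.0328, 0.1901]
eef_rot: [-0.0, 0.965, 0.261, -0.0]
contact_force: [-0.8, -0.2, 0.0]
finger_gap: 0.0932
grip_force: 0.0
```

```bash
cat >> h.py <<'E'
def obs():
    s=ctrl.observe(); M=R.from_quat(s['eef_rot'][[1,2,3,0]]).as_matrix(); p=s['position']
    print('t',round(s['time'],2),'pos',p.round(4),'y-ang',np.degrees(np.arctan2(M[1,1],M[0,1])).round(2),'tilt',M[:,2].round(4),'F',s['contact_force'].round(1),'gap',round(s['finger_gap'],4),'grip',round(s['grip_force'],1)); return p,M
def to(xyz,yang=None):
    "shift (units of 100 mm, tool axes) and twist (units of 45 deg) to reach world xyz / tool-y angle"
    p,M=obs(); print('shift',((np.array(xyz)-p)@M/.1).round(3))
    if yang is not None:
        d=yang-np.degrees(np.arctan2(M[1,1],M[0,1])); d=(d+90)%180-90; print('twist',round(-d/45,3))
def line(a):  print(np.array2string(np.asarray(a),precision=4,suppress_small=True))
E
python3 - <<'E'
from h import *
f=grab('wrist','w1'); print(f['eye'],f['mtx'][0,0],f['k1'],rot(f).round(3)); to((.5424,-.0325,.16),-59.8)
E
```

```text
[0.60229371 0.00369221 0.38337725] 368.5511026900942 -0.09621154639456901 [[ 0.504  0.835  0.222]
 [-0.864  0.487  0.129]
 [-0.001 -0.257  0.967]]
t 2.45 pos [ 0.5409 -0.0334  0.1903] y-ang -59.85 tilt [-6.e-04 -2.e-04 -1.e+00] F [-0.3  0.   0.3] gap 0.0929 grip 0.0
shift [ 0.017 -0.001  0.303]
twist -0.001
```

View pics/w1.png

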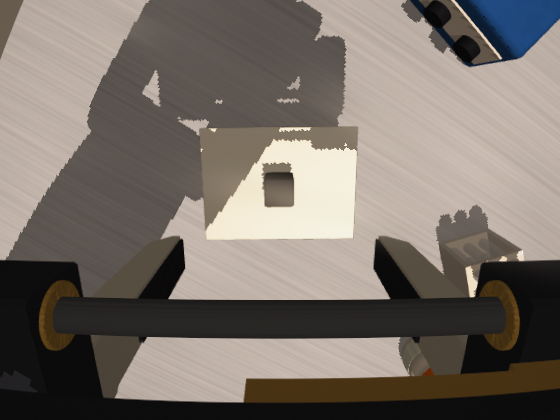

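The wrist view shows the large lid's plate with corners (201,128), (357,127), (353,238) and (207,239). Its knob top is around (265..294, 172..207), and it lies nearly in line with the jaws.

Run:
```python
from h import *
P=p2w('w1',[(201,128),(357,127),(353,238),(207,239)],.072)[:,:2]; e=np.roll(P,-1,0)-P
print(P.mean(0),np.linalg.norm(e,axis=1),np.degrees(np.arctan2(e[:,1],e[:,0])))
print(p2w('w1',[(279.5,190)],.1))
to((*P.mean(0),.0745))
```

```text
[ 0.5428209  -0.03136287] [0.13059563 0.09869599 0.13190026 0.0988431 ] [ -59.36738858 -148.82589061  120.69812365   30.41709822]
[[ 0.54469522 -0.03024997  0.1       ]]
t 2.45 pos [ 0.5409 -0.0334  0.1903] y-ang -59.85 tilt [-6.e-04 -2.e-04 -1.e+00] F [-0.3  0.   0.3] gap 0.0929 grip 0.0
shift [ 0.027 -0.008  1.158]
```

>>> apply_moves([
  [0.03,-0.01,0.2],
  [0.03,-0.01,0.4],
  [0.03,-0.01,0.6],
  [0.03,-0.01,0.8],
  [0.03,-0.01,0.8],
], twist=[-0.01,-0.01,-0.01,-0.01,-0.01], jaw=0.6)

```text
time: 2.95
position: [0.5417, -0.0317, 0.1081]
eef_rot: [-0.001, 0.965, 0.263, -0.002]
contact_force: [1.1, 0.7, 0.4]
finger_gap: 0.0585
grip_force: 0.0
```

>>> apply_moves([
  [0,0,0.08],
  [0,0,0.16],
  [0,0,0.24],
  [0,0,0.3],
  [0,0,0.345],
  [0,0,0.345],
], twist=[0,0,0,0,0,0])

```text
time: 3.55
position: [0.543, -0.0308, 0.0754]
eef_rot: [-0.0, 0.964, 0.264, -0.0]
contact_force: [0.6, 0.1, -0.2]
finger_gap: 0.0558
grip_force: 0.0
```

>>> apply_moves([
  [0,0,0],
  [0,0,0],
  [0,0,0],
  [0,0,0],
  [0,0,0],
  [0,0,0],
  [0,0,0],
  [0,0,0],
], twist=[0,0,0,0,0,0,0,0], jaw=0, newtons=25)

```text
time: 4.35
position: [0.5433, -0.0309, 0.076]
eef_rot: [0.0, 0.964, 0.264, 0.0]
contact_force: [0.2, -0.2, -0.1]
finger_gap: 0.0006
grip_force: 0.0
```

Run:
```python
from h import *
a=grab('wrist','w2')['image'];b=grab('scene','s2')['image']; obs()
c=cv2.resize(b[150:270,170:330],(560,420),interpolation=cv2.INTER_CUBIC)
cv2.imwrite('pics/m2.png',cv2.resize(np.hstack([a,c]),(800,300))[:,:,::-1])
```

```text
t 4.45 pos [ 0.5433 -0.0309  0.076 ] y-ang -59.36 tilt [-0. -0. -1.] F [ 0.2  0.1 -0.1] gap 0.0007 grip 0.0
```

View pics/m2.png

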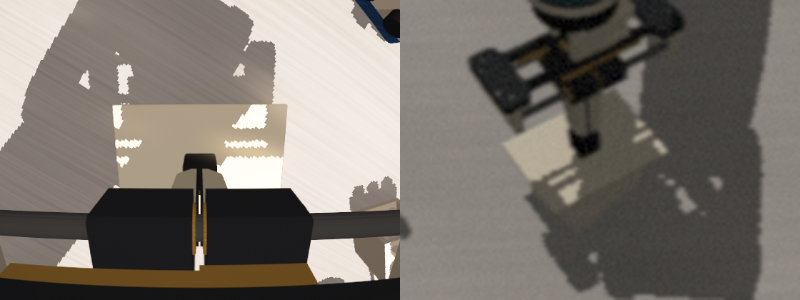

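Run:
```python
from h import *
print('TCP in w1',w2p('w1',[(.5409,-.0334,.1903)]),'w2',w2p('w2',[(.5433,-.0309,.076)]),'scene',w2p('s2',[(.5433,-.0309,.076)]))
print('knob corners at z=.1 in w2 if unmoved',w2p('w2',[(.543,-.031,.1)]),w2p('s2',[(.543,-.031,.1)]), cal('w2')['eye'])
i=cv2.imread('pics/w2.png')[130:280,190:370]; j=cv2.imread('pics/s2.png')[170:250,200:296]
cv2.imwrite('pics/m3.png',np.hstack([cv2.resize(i,(400,333)),cv2.resize(j,(400,333),interpolation=cv2.INTER_CUBIC)]))
```

```text
TCP in w1 [[281.09255951 235.77253908]] w2 [[280.46301909 234.86488129]] scene [[244.39613001 207.88310793]]
knob corners at z=.1 in w2 if unmoved [[280.50972278 252.2324892 ]] [[243.92119646 201.81344951]] [0.60404017 0.00609762 0.26937365]
```

View pics/m3.png

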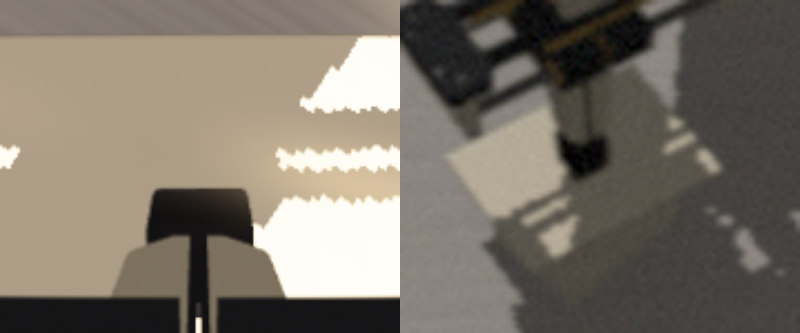

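Run:
```python
from h import *
x=np.array([np.cos(np.radians(30.6)),np.sin(np.radians(30.6)),0]); 
P=p2w('w2',[(157,146),(402,146)],.072); print(P,np.linalg.norm(P[0]-P[1]), 'centre if z=.072',P.mean(0)-.05*x)
c=np.array([.543,-.031,0])
print('pred far edge',w2p('w2',[c+.05*x+[0,0,.072]]),'knob base/top front/top back rows',w2p('w2',[c+.012*x+[0,0,.072],c+.012*x+[0,0,.1],c-.012*x+[0,0,.1]]))
for z in(.06,.065,.07,.075): 
  P=p2w('w2',[(157,146),(402,146)],z);print(z,np.linalg.norm(P[0]-P[1]))
```

```text
[[ 0.55155415  0.0515621   0.072     ]
 [ 0.61908545 -0.0622022   0.072     ]] 0.13229811096184368 centre if z=.072 [ 0.5422827  -0.03077212  0.072     ]
pred far edge [[280.55530739 144.4624431 ]] knob base/top front/top back rows [[280.37346267 212.69546888]
 [280.57857027 229.31506151]
 [280.4421687  274.27906942]]
0.06 0.14034162310183876
0.065 0.13699015971017414
0.07 0.13363869631850953
0.075 0.13028723292684488
```

The lid hasn't moved. The fingertips show at about row 236 in the wrist view and sit above the knob in the scene crop. So the tips are roughly 22 mm higher than the reported TCP suggests. I'll reopen and go lower step by step, watching the force.

>>> apply_moves([
  [0,0,0],
  [0,0,0],
  [0,0,0],
  [0,0,0],
  [0,0,0.04],
  [0,0,0.08],
  [0,0,0.08],
], twist=[0,0,0,0,0,0,0], jaw=0.6)

```text
time: 5.15
position: [0.5429, -0.0308, 0.0672]
eef_rot: [-0.0, 0.964, 0.264, -0.001]
contact_force: [-0.2, -0.3, -0.3]
finger_gap: 0.0519
grip_force: 0.0
```

>>> apply_moves([
  [0,0,0.02],
  [0,0,0.04],
  [0,0,0.04],
], twist=[0,0,0])

```text
time: 5.45
position: [0.5432, -0.0308, 0.0638]
eef_rot: [-0.0, 0.964, 0.264, -0.0]
contact_force: [-0.7, 0.4, -0.3]
finger_gap: 0.0559
grip_force: 0.0
```

Run:
```python
from h import *
a=grab('wrist','w3')['image'];b=grab('scene','s3')['image']; obs()
cv2.imwrite('pics/m4.png',np.hstack([cv2.resize(a[110:320,140:420],(400,300)),cv2.resize(b[150:240,190:310],(400,300),interpolation=cv2.INTER_CUBIC)])[:,:,::-1])
```

```text
t 5.55 pos [ 0.5433 -0.0308  0.064 ] y-ang -59.36 tilt [-0.  0. -1.] F [ 0.4 -0.   0.3] gap 0.0561 grip 0.0
```

View pics/m4.png

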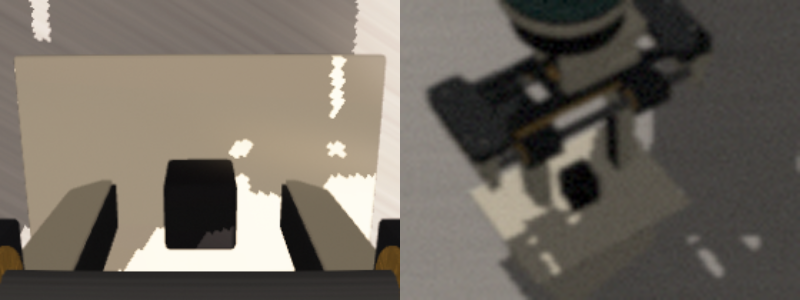

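>>> apply_moves([
  [0,0,0.03],
  [0,0,0.06],
  [0,0,0.06],
  [0,0,0.06],
], twist=[0,0,0,0])

```text
time: 5.95
position: [0.5432, -0.0308, 0.0579]
eef_rot: [-0.0, 0.964, 0.264, -0.0]
contact_force: [0.1, 1.0, -0.8]
finger_gap: 0.0556
grip_force: 0.0
```

>>> apply_moves([
  [0,0,0.01],
  [0,0,0.02],
  [0,0,0.02],
], twist=[0,0,0])

```text
time: 6.25
position: [0.5432, -0.0309, 0.0559]
eef_rot: [-0.0, 0.964, 0.264, -0.0]
contact_force: [-0.0, -0.2, -0.2]
finger_gap: 0.0557
grip_force: 0.0
```

>>> apply_moves([
  [0,0,0.01],
  [0,0,0.02],
  [0,0,0.02],
], twist=[0,0,0])

```text
time: 6.55
position: [0.5432, -0.0308, 0.0539]
eef_rot: [-0.0, 0.964, 0.264, -0.0]
contact_force: [0.3, 0.5, 0.1]
finger_gap: 0.0559
grip_force: 0.0
```

>>> apply_moves([
  [0,0,0.01],
  [0,0,0.015],
  [0,0,0.015],
], twist=[0,0,0])

```text
time: 6.85
position: [0.5432, -0.0308, 0.0524]
eef_rot: [-0.0, 0.964, 0.264, -0.0]
contact_force: [-0.5, 0.2, -0.4]
finger_gap: 0.0559
grip_force: 0.0
```

>>> apply_moves([
  [0,0,0.01],
  [0,0,0.01],
], twist=[0,0])

```text
time: 7.05
position: [0.5432, -0.0309, 0.0514]
eef_rot: [-0.0, 0.964, 0.264, -0.0]
contact_force: [0.1, -0.2, -0.3]
finger_gap: 0.056
grip_force: 0.0
```

Run:
```python
from h import *
a=grab('wrist','w4')['image'];b=grab('scene','s4')['image']; obs()
cv2.imwrite('pics/m5.png',np.hstack([cv2.resize(a[110:320,140:420],(400,300)),cv2.resize(b[150:240,190:310],(400,300),interpolation=cv2.INTER_CUBIC)])[:,:,::-1])
```

```text
t 7.15 pos [ 0.5433 -0.0309  0.0515] y-ang -59.36 tilt [-1.e-04 -0.e+00 -1.e+00] F [ 0.2 -0.8 -0.7] gap 0.0557 grip 0.0
```

View pics/m5.png

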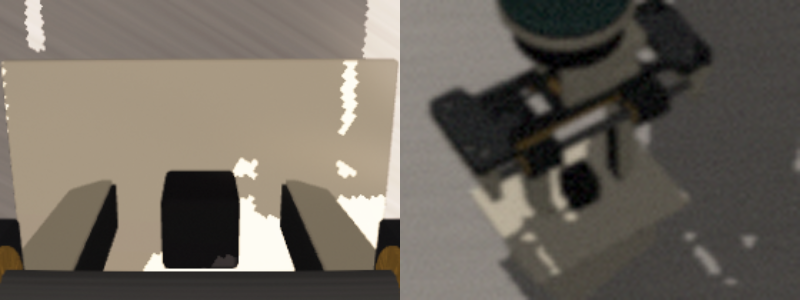

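>>> apply_moves([
  [0,0,0],
  [0,0,0],
  [0,0,0],
  [0,0,0],
  [0,0,0],
  [0,0,0],
], twist=[0,0,0,0,0,0], jaw=0, newtons=30)

```text
time: 7.75
position: [0.5433, -0.0309, 0.0516]
eef_rot: [0.0, 0.964, 0.264, 0.0]
contact_force: [0.3, -0.4, -0.0]
finger_gap: 0.0237
grip_force: 30.0
```

>>> apply_moves([
  [0,0,-0.05],
  [0,0,-0.15],
  [0,0,-0.3],
  [0,0,-0.45],
  [0,0,-0.6],
  [0,0,-0.74],
], twist=[0,0,0,0,0,0])

```text
time: 8.35
position: [0.5435, -0.0309, 0.1275]
eef_rot: [0.0, 0.964, 0.264, 0.001]
contact_force: [0.4, 0.5, -1.9]
finger_gap: 0.0234
grip_force: 30.0
```

>>> apply_moves([
  [0,0,-0.15],
  [0,0,-0.3],
  [0,0,-0.45],
  [0,0,-0.6],
  [0,0,-0.7],
  [0,0,-0.74],
], twist=[0,0,0,0,0,0])

```text
time: 8.95
position: [0.5436, -0.0309, 0.2009]
eef_rot: [0.0, 0.964, 0.264, 0.001]
contact_force: [0.0, -0.4, -2.5]
finger_gap: 0.0234
grip_force: 30.0
```

>>> apply_moves([
  [0.03,-0.07,0],
  [0.08,-0.2,0],
  [0.14,-0.34,0],
  [0.2,-0.49,0],
  [0.26,-0.64,0],
  [0.332,-0.807,0],
], twist=[0,0,0,0,0,0])

```text
time: 9.55
position: [0.5303, 0.0571, 0.1994]
eef_rot: [-0.0, 0.964, 0.264, -0.0]
contact_force: [0.4, 0.5, -1.9]
finger_gap: 0.0238
grip_force: 30.0
```

>>> apply_moves([
  [0.07,-0.16,0],
  [0.133,-0.323,0],
  [0.2,-0.484,0],
  [0.266,-0.645,0],
  [0.332,-0.807,0],
], twist=[0,0,0,0,0])

```text
time: 10.05
position: [0.5176, 0.1436, 0.1995]
eef_rot: [-0.0, 0.964, 0.265, -0.0]
contact_force: [-0.5, 0.1, -1.9]
finger_gap: 0.0236
grip_force: 30.0
```

>>> apply_moves([
  [0.07,-0.16,0],
  [0.133,-0.323,0],
  [0.2,-0.484,0],
  [0.266,-0.645,0],
  [0.31,-0.75,0],
  [0.332,-0.807,0],
], twist=[0,0,0,0,0,0])

```text
time: 10.65
position: [0.5051, 0.2296, 0.1994]
eef_rot: [-0.0, 0.964, 0.265, -0.0]
contact_force: [-0.4, 0.2, -2.6]
finger_gap: 0.0239
grip_force: 30.0
```

>>> apply_moves([
  [0,0,0],
  [0,0,0],
  [0,0,0],
  [0,0,0],
  [0,0,0],
  [0,0,0],
], twist=[-0.07,-0.17,-0.29,-0.41,-0.53,-0.658])

```text
time: 11.25
position: [0.5055, 0.2281, 0.1995]
eef_rot: [0.0, 0.864, 0.503, -0.0]
contact_force: [-0.7, 0.3, -1.7]
finger_gap: 0.0235
grip_force: 30.0
```

>>> apply_moves([
  [0,0,0],
  [0,0,0],
  [0,0,0],
  [0,0,0],
  [0,0,0],
  [0,0,0],
  [0,0,0],
  [0,0,0],
], twist=[-0.12,-0.24,-0.36,-0.48,-0.58,-0.64,-0.658,-0.658])

```text
time: 12.05
position: [0.5056, 0.2281, 0.1995]
eef_rot: [0.0, 0.708, 0.706, -0.0]
contact_force: [-0.1, -0.7, -1.8]
finger_gap: 0.0239
grip_force: 30.0
```

Run:
```python
from h import *
grab('wrist','w5'); grab('top','top5'); obs()
for n,uv in(('w5',None),): print(w2p('w5',[(.4413,.2826,.07),(.5693,.2826,.07),(.5693,.3766,.07),(.4413,.3766,.07)]).round(1))
```

```text
t 12.15 pos [0.5056 0.2282 0.1995] y-ang -0.22 tilt [ 0. -0. -1.] F [ 0.9 -0.5 -1.1] gap 0.0236 grip 30.0
[[204.5 124.4]
 [352.3 124. ]
 [356.2   8.9]
 [200.1   9.3]]
```

View pics/w5.png

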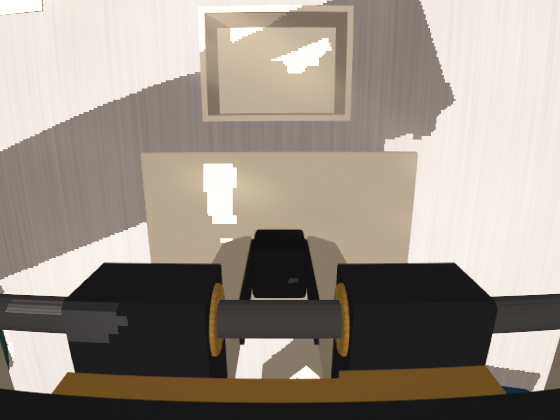

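The wrist view shows the dish rim corners at (199,6.5), (353,6.5), (350.5,120) and (202.5,120). The held lid's far edge runs from (141,152.5) to (417,152), so the lid is level and square in the jaws.

Run:
```python
from h import *
P=p2w('w5',[(199,6.5),(353,6.5),(350.5,120),(202.5,120)],.07)[:,:2]; e=np.roll(P,-1,0)-P
print('dish',P,P.mean(0),np.linalg.norm(e,axis=1),np.degrees(np.arctan2(e[:,1],e[:,0])))
L=p2w('w5',[(141,152.5),(417,152)],.22)[:,:2]; print('lid edge',L,np.linalg.norm(L[0]-L[1]),'centre',L.mean(0)-[0,.05], 'ang',np.degrees(np.arctan2(*(L[1]-L[0])[::-1])))
# dish from new top picture: refine rim mask centroid
i=cv2.imread('pics/top5.png'); cv2.imwrite('pics/c5.png',cv2.resize(i[190:290,110:230],None,fx=5,fy=5,interpolation=cv2.INTER_CUBIC))
obs()
```

```text
dish [[0.44047126 0.37885698]
 [0.56662786 0.3784609 ]
 [0.56755864 0.28600858]
 [0.43971022 0.28635844]] [0.503592   0.33242123] [0.12615722 0.09245701 0.12784889 0.09250166] [ -0.17988165 -89.42318915 179.84320852  89.52860466]
lid edge [[0.4399206  0.27786651]
 [0.57135221 0.27777657]] 0.13143164795263376 centre [0.5056364  0.22782154] ang -0.03920699065054257
t 12.15 pos [0.5056 0.2282 0.1995] y-ang -0.22 tilt [ 0. -0. -1.] F [ 0.9 -0.5 -1.1] gap 0.0236 grip 30.0
```

>>> apply_moves([
  [0.06,0,0],
  [0.16,-0.01,0],
  [0.26,-0.01,0],
  [0.36,-0.02,0],
  [0.46,-0.02,0],
  [0.52,-0.02,0],
], twist=[0,0,0,0,0,0])

```text
time: 12.75
position: [0.5036, 0.2814, 0.1995]
eef_rot: [-0.0, 0.708, 0.706, -0.0]
contact_force: [0.8, -0.4, -1.8]
finger_gap: 0.024
grip_force: 30.0
```

>>> apply_moves([
  [0.1,0,0],
  [0.2,0,0],
  [0.32,0,0],
  [0.42,0,0],
  [0.5,0,0],
  [0.525,0,0],
  [0.525,0,0],
], twist=[0,0,0,0,0,0,0])

```text
time: 13.45
position: [0.5038, 0.333, 0.1994]
eef_rot: [-0.0, 0.708, 0.706, -0.0]
contact_force: [0.1, -0.5, -2.0]
finger_gap: 0.0238
grip_force: 30.0
```

>>> apply_moves([
  [0,0,0.07],
  [0,0,0.2],
  [0,0,0.35],
  [0,0,0.5],
  [0,0,0.65],
  [0,0,0.8],
  [0,0,0.9],
  [0,0,1],
  [0,0,1],
], twist=[0,0,0,0,0,0,0,0,0])

```text
time: 14.35
position: [0.5034, 0.3325, 0.0981]
eef_rot: [-0.0, 0.708, 0.706, -0.001]
contact_force: [-0.6, 0.3, -2.0]
finger_gap: 0.0239
grip_force: 30.0
```

Run:
```python
from h import *
to((.5037,.3327,.066),-.2)
```

```text
t 14.35 pos [0.5034 0.3325 0.0981] y-ang -0.14 tilt [-1.5e-03 -9.0e-04 -1.0e+00] F [-0.6  0.3 -2. ] gap 0.0239 grip 30.0
shift [0.003 0.003 0.321]
twist 0.001
```

>>> apply_moves([
  [0,0,0.05],
  [0,0,0.11],
  [0,0,0.18],
  [0,0,0.25],
  [0,0,0.3],
  [0,0,0.32],
  [0,0,0.34],
  [0,0,0.36],
  [0,0,0.38],
  [0,0,0.38],
], twist=[0,0,0,0,0,0,0,0,0,0])

```text
time: 15.35
position: [0.5038, 0.3327, 0.0614]
eef_rot: [-0.0, 0.708, 0.706, -0.0]
contact_force: [0.1, 0.3, -2.1]
finger_gap: 0.024
grip_force: 30.0
```

>>> apply_moves([
  [0,0,0.01],
  [0,0,0.02],
  [0,0,0.03],
  [0,0,0.03],
], twist=[0,0,0,0])

```text
time: 15.75
position: [0.5038, 0.3327, 0.0584]
eef_rot: [-0.0, 0.708, 0.706, -0.0]
contact_force: [0.1, 0.2, -1.2]
finger_gap: 0.0238
grip_force: 30.0
```

>>> apply_moves([
  [0,0,0.01],
  [0,0,0.02],
  [0,0,0.03],
  [0,0,0.03],
], twist=[0,0,0,0])

```text
time: 16.15
position: [0.5038, 0.3327, 0.0554]
eef_rot: [-0.0, 0.708, 0.706, -0.0]
contact_force: [0.5, 0.1, -1.5]
finger_gap: 0.0238
grip_force: 30.0
```

>>> apply_moves([
  [0,0,0.01],
  [0,0,0.02],
  [0,0,0.02],
], twist=[0,0,0])

```text
time: 16.45
position: [0.5039, 0.3327, 0.0536]
eef_rot: [0.0, 0.708, 0.706, 0.0]
contact_force: [-0.2, 0.1, -1.0]
finger_gap: 0.0236
grip_force: 30.0
```

>>> apply_moves([
  [0,0,0.01],
  [0,0,0.01],
  [0,0,0.01],
], twist=[0,0,0])

```text
time: 16.75
position: [0.5039, 0.3328, 0.0536]
eef_rot: [0.0, 0.708, 0.706, 0.0]
contact_force: [-4.6, -3.1, 8.4]
finger_gap: 0.0239
grip_force: 30.0
```

Run:
```python
from h import *
obs()
```

```text
t 16.75 pos [0.5039 0.3328 0.0536] y-ang -0.14 tilt [ 4.e-04  3.e-04 -1.e+00] F [-4.6 -3.1  8.4] gap 0.0239 grip 30.0
```

Contact at TCP z 0.0536 matches the predicted seated height of 0.0535. Next I release, lift, and move over the small dish.

>>> apply_moves([
  [0,0,-0.01],
  [0,0,-0.01],
  [0,0,-0.01],
  [0,0,-0.01],
  [0,0,-0.01],
], twist=[0,0,0,0,0], jaw=0.55)

```text
time: 17.25
position: [0.5038, 0.3327, 0.0534]
eef_rot: [-0.0, 0.708, 0.706, -0.0]
contact_force: [0.3, 0.1, 0.1]
finger_gap: 0.0505
grip_force: 0.0
```

>>> apply_moves([
  [0,0,-0.1],
  [0,0,-0.25],
  [0,0,-0.45],
  [0,0,-0.7],
  [0,0,-0.9],
], twist=[0,0,0,0,0])

```text
time: 17.75
position: [0.5042, 0.3329, 0.1466]
eef_rot: [0.0, 0.708, 0.706, 0.001]
contact_force: [0.4, -0.4, 0.9]
finger_gap: 0.0514
grip_force: 0.0
```

>>> apply_moves([
  [0,0,-0.2],
  [0,0,-0.45],
  [0,0,-0.7],
  [0,0,-0.9],
], twist=[0,0,0,0])

```text
time: 18.15
position: [0.5039, 0.3328, 0.2369]
eef_rot: [0.0, 0.708, 0.706, 0.001]
contact_force: [0.5, 0.3, 0.2]
finger_gap: 0.0516
grip_force: 0.0
```

>>> apply_moves([
  [-0.2,0.02,0],
  [-0.5,0.05,0],
  [-0.91,0.1,0],
], twist=[0,0,0])

```text
time: 18.45
position: [0.5134, 0.2416, 0.2351]
eef_rot: [0.0, 0.707, 0.707, 0.001]
contact_force: [1.5, -0.9, 0.1]
finger_gap: 0.0515
grip_force: 0.0
```

>>> apply_moves([
  [-0.3,0.03,0],
  [-0.6,0.06,0],
  [-0.91,0.1,0],
], twist=[0,0,0])

```text
time: 18.75
position: [0.5233, 0.1495, 0.2353]
eef_rot: [0.0, 0.708, 0.706, 0.001]
contact_force: [-0.1, 0.1, 0.4]
finger_gap: 0.051
grip_force: 0.0
```

>>> apply_moves([
  [-0.3,0.03,0],
  [-0.6,0.06,0],
  [-0.91,0.1,0],
], twist=[0,0,0])

```text
time: 19.05
position: [0.5331, 0.0585, 0.2353]
eef_rot: [0.001, 0.708, 0.706, 0.001]
contact_force: [0.1, 0.3, 0.3]
finger_gap: 0.051
grip_force: 0.0
```

>>> apply_moves([
  [-0.3,0.03,0],
  [-0.6,0.06,0],
  [-0.91,0.1,0],
  [-0.91,0.1,0],
  [-0.91,0.1,0],
], twist=[0,0,0,0,0])

```text
time: 19.55
position: [0.5429, -0.0317, 0.2347]
eef_rot: [0.0, 0.708, 0.706, 0.0]
contact_force: [-0.0, 0.8, -0.9]
finger_gap: 0.0511
grip_force: 0.0
```

Run:
```python
from h import *
f=grab('wrist','w6')['image']; t=grab('top','top6')['image']; obs()
# one 800x600 mosaic: wrist upper part, top crops of both dishes (5x), saved for viewing
A=cv2.resize(f[20:320,80:480],(533,400)); B=cv2.resize(t[190:270,270:350],(267,267),interpolation=cv2.INTER_CUBIC)
m=np.zeros((600,800,3),np.uint8); m[:400,:533]=A; m[:267,533:]=B
C=cv2.resize(t[200:275,130:210],(267,250),interpolation=cv2.INTER_CUBIC); m[300:550,533:]=C
cv2.imwrite('pics/m6.png',m[:,:,::-1])
# quick quad detection in wrist picture
g=cv2.cvtColor(f,cv2.COLOR_RGB2GRAY)
for th in (120,150,180,205):
    cs,_=cv2.findContours((g[:260]>th).astype(np.uint8),cv2.RETR_LIST,cv2.CHAIN_APPROX_SIMPLE)
    for c in cs:
        a=cv2.contourArea(c)
        if 3000<a<40000: r=cv2.minAreaRect(c); print(th,a,np.round(r[0],1),np.round(r[1],1),round(r[2],1))
```

```text
t 19.65 pos [ 0.5429 -0.0307  0.2343] y-ang -0.12 tilt [ 8.e-04  2.e-04 -1.e+00] F [-0.5 -0.8  0.3] gap 0.051 grip 0.0
205 5738.5 [275.3 175.7] [90.6 68.9] 46.5
```

>>> apply_moves([
  [-0.2,-0.02,0],
  [-0.5,-0.04,0],
  [-0.84,-0.07,0],
], twist=[0,0,0])

```text
time: 19.95
position: [0.5358, -0.1147, 0.2341]
eef_rot: [0.0, 0.707, 0.707, 0.0]
contact_force: [0.3, 0.5, 0.2]
finger_gap: 0.0514
grip_force: 0.0
```

>>> apply_moves([
  [-0.28,-0.02,0],
  [-0.56,-0.05,0],
  [-0.84,-0.07,0],
], twist=[0,0,0])

```text
time: 20.25
position: [0.5285, -0.1994, 0.2341]
eef_rot: [0.0, 0.708, 0.707, 0.0]
contact_force: [-0.0, 0.2, -0.3]
finger_gap: 0.0511
grip_force: 0.0
```

>>> apply_moves([
  [-0.28,-0.02,0],
  [-0.56,-0.05,0],
  [-0.84,-0.07,0],
], twist=[0,0,0])

```text
time: 20.55
position: [0.5215, -0.2834, 0.234]
eef_rot: [0.0, 0.707, 0.707, 0.0]
contact_force: [0.5, -0.1, 0.3]
finger_gap: 0.0511
grip_force: 0.0
```

>>> apply_moves([
  [-0.28,-0.02,0],
  [-0.56,-0.05,0],
  [-0.84,-0.07,0],
  [-0.84,-0.07,0],
  [-0.84,-0.07,0],
  [-0.84,-0.07,0],
  [-0.84,-0.07,0],
  [-0.84,-0.07,0],
], twist=[0.1,0.25,0.4,0.55,0.7,0.82,0.82,0.82])

```text
time: 21.35
position: [0.5145, -0.3666, 0.2338]
eef_rot: [0.0, 0.894, 0.448, 0.0]
contact_force: [0.4, -0.1, 0.6]
finger_gap: 0.0509
grip_force: 0.0
```

Run:
```python
from h import *
s=grab('wrist','w7')['image']; obs()
f=cv2.imread('pics/w6.png')[:,:,::-1]; t=cv2.imread('pics/top6.png')[:,:,::-1]
z=lambda a,w,h:cv2.resize(a,(w,h),interpolation=cv2.INTER_CUBIC)
# dish_s: w6[90:240,180:380] x2 ; lid_s: w7[90:240,180:380] x2 ; whole w7 ; lid_l on dish_l top
m=np.vstack([np.hstack([z(f[90:240,180:380],400,300),z(s[90:240,180:380],400,300)]),np.hstack([z(s,400,300),z(t[200:275,120:220],400,300)])])
cv2.imwrite('pics/m7.png',m[:,:,::-1])
```

```text
t 21.4 pos [ 0.5144 -0.3667  0.2337] y-ang -36.83 tilt [ 1.e-04 -1.e-04 -1.e+00] F [ 0.5 -0.5  0.4] gap 0.0509 grip 0.0
```

View pics/m7.png

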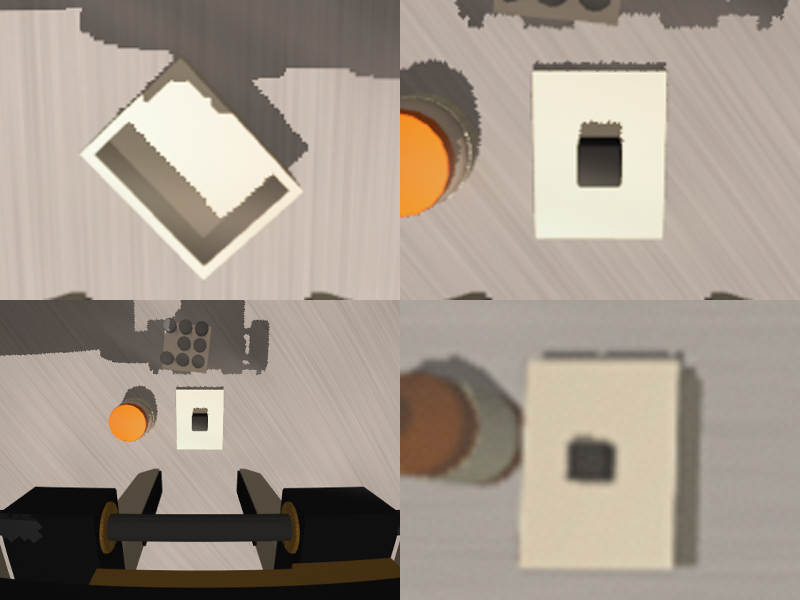

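The wrist view shows the dish_s rim corners at (271,118), (331,185), (282,229) and (220,167). The lid_s plate runs from (246,125) to (313,209), and lid_l looks square and seated on dish_l.

Run:
```python
from h import *
for n,fn,uv,z in(('dish_s','w6',[(270.8,118.3),(330.8,184.8),(281.8,229.3),(219.8,166.8)],.06),('lid_s','w7',[(246.3,124.8),(312.8,124.8),(311.3,208.8),(247.8,208.8)],.012)):
    P=p2w(fn,uv,z)[:,:2]; e=np.roll(P,-1,0)-P
    print(n,P.mean(0),np.linalg.norm(e,axis=1),np.degrees(np.arctan2(e[:,1],e[:,0])))
    c=P.mean(0)
to((*c,.05))
```

```text
dish_s [ 0.54029679 -0.03161647] [0.09047609 0.06941539 0.09169225 0.07069351] [ -47.69923751 -136.34510907  133.1107312    42.6520437 ]
lid_s [ 0.51456322 -0.36688973] [0.07384285 0.09704096 0.07449877 0.09703231] [ -36.76125282 -126.54482164  143.23229167   53.06788957]
t 21.4 pos [ 0.5144 -0.3667  0.2337] y-ang -36.83 tilt [ 1.e-04 -1.e-04 -1.e+00] F [ 0.5 -0.5  0.4] gap 0.0509 grip 0.0
shift [-1.000e-03  2.000e-03  1.837e+00]
```

>>> apply_moves([
  [0,0,0.2],
  [0,0,0.5],
  [0,0,0.8],
  [0,0,1],
], twist=[0,0,0,0], jaw=0.42)

```text
time: 21.8
position: [0.5138, -0.3666, 0.1314]
eef_rot: [-0.001, 0.895, 0.447, -0.0]
contact_force: [0.6, -0.5, -0.6]
finger_gap: 0.0394
grip_force: 0.0
```

>>> apply_moves([
  [0,0,0.2],
  [0,0,0.4],
  [0,0,0.6],
  [0,0,0.8],
  [0,0,0.9],
  [0,0,0.95],
  [0,0,1],
  [0,0,1],
], twist=[0,0,0,0,0,0,0,0])

```text
time: 22.6
position: [0.5142, -0.3673, 0.0337]
eef_rot: [0.0, 0.895, 0.446, 0.0]
contact_force: [-1.0, -0.4, -1.1]
finger_gap: 0.0389
grip_force: 0.0
```

Run:
```python
from h import *
to((.5146,-.3669,-.006),-36.8)
```

```text
t 22.6 pos [ 0.5142 -0.3673  0.0337] y-ang -37.02 tilt [ 1.e-04 -0.e+00 -1.e+00] F [-1.  -0.4 -1.1] gap 0.0389 grip 0.0
shift [0.006 0.001 0.397]
twist -0.005
```

>>> apply_moves([
  [0.005,0,0.06],
  [0.005,0,0.12],
  [0.005,0,0.18],
  [0.005,0,0.24],
  [0.005,0,0.3],
  [0.005,0,0.34],
  [0.005,0,0.36],
  [0.005,0,0.36],
], twist=[0,0,0,0,0,0,0,0])

```text
time: 23.4
position: [0.5143, -0.3668, -0.0027]
eef_rot: [-0.0, 0.895, 0.446, -0.0]
contact_force: [0.1, -1.1, -1.0]
finger_gap: 0.0392
grip_force: 0.0
```

>>> apply_moves([
  [0,0,0.02],
  [0,0,0.04],
  [0,0,0.04],
], twist=[0,0,0])

```text
time: 23.7
position: [0.5143, -0.3669, -0.0067]
eef_rot: [-0.0, 0.895, 0.446, -0.0]
contact_force: [-0.2, -0.4, 0.3]
finger_gap: 0.039
grip_force: 0.0
```

>>> apply_moves([
  [0,0,0],
  [0,0,0],
  [0,0,0],
  [0,0,0],
  [0,0,0],
], twist=[0,0,0,0,0], jaw=0, newtons=30)

```text
time: 24.2
position: [0.5145, -0.367, -0.0063]
eef_rot: [0.0, 0.895, 0.446, 0.0]
contact_force: [-0.5, 0.4, 0.9]
finger_gap: 0.0239
grip_force: 30.0
```

>>> apply_moves([
  [0,0,-0.05],
  [0,0,-0.15],
  [0,0,-0.3],
  [0,0,-0.5],
  [0,0,-0.7],
  [0,0,-0.9],
], twist=[0,0,0,0,0,0])

```text
time: 24.8
position: [0.5145, -0.367, 0.0859]
eef_rot: [0.0, 0.895, 0.446, 0.0]
contact_force: [-0.0, -0.6, -1.6]
finger_gap: 0.0234
grip_force: 30.0
```

>>> apply_moves([
  [0,0,-0.2],
  [0,0,-0.4],
  [0,0,-0.6],
  [0,0,-0.8],
  [0,0,-0.95],
  [0,0,-1],
  [0,0,-1],
], twist=[0,0,0,0,0,0,0])

```text
time: 25.5
position: [0.5146, -0.367, 0.1844]
eef_rot: [0.001, 0.895, 0.446, 0.0]
contact_force: [-0.6, 0.4, -1.1]
finger_gap: 0.0235
grip_force: 30.0
```

Run:
```python
from h import *
f=grab('wrist','w8')['image']
x=np.radians(42.9+90); print('view stop, 110 mm short along tool x'); to((.5403-.11*np.cos(x),-.0316-.11*np.sin(x),.19),42.9)
to((.5403,-.0316,.19))
```

```text
view stop, 110 mm short along tool x
t 25.55 pos [ 0.5143 -0.3669  0.1833] y-ang -37.04 tilt [-1.e-04  1.e-04 -1.e+00] F [-0.5  0.4 -2.3] gap 0.0236 grip 30.0
shift [ 2.64  -0.729 -0.067]
twist -1.776
t 25.55 pos [ 0.5143 -0.3669  0.1833] y-ang -37.04 tilt [-1.e-04  1.e-04 -1.e+00] F [-0.5  0.4 -2.3] gap 0.0236 grip 30.0
shift [ 2.833 -1.812 -0.067]
```

>>> apply_moves([
  [0.08,-0.05,0],
  [0.25,-0.16,0],
  [0.47,-0.3,0],
  [0.7,-0.45,0],
  [0.944,-0.604,0],
], twist=[0,0,0,0,0])

```text
time: 26.05
position: [0.5228, -0.2527, 0.183]
eef_rot: [-0.0, 0.895, 0.446, -0.0]
contact_force: [-0.2, 0.0, -0.5]
finger_gap: 0.0239
grip_force: 30.0
```

>>> apply_moves([
  [0.24,-0.15,0],
  [0.47,-0.3,0],
  [0.71,-0.45,0],
  [0.944,-0.604,0],
], twist=[0,0,0,0])

```text
time: 26.45
position: [0.5312, -0.1409, 0.183]
eef_rot: [-0.0, 0.895, 0.446, -0.0]
contact_force: [-0.8, -0.6, -1.9]
finger_gap: 0.0239
grip_force: 30.0
```

>>> apply_moves([
  [0.24,-0.15,0],
  [0.47,-0.3,0],
  [0.7,-0.45,0],
  [0.85,-0.54,0],
  [0.944,-0.604,0],
], twist=[0,0,0,0,0])

```text
time: 26.95
position: [0.5397, -0.0293, 0.1831]
eef_rot: [-0.0, 0.895, 0.447, -0.0]
contact_force: [-0.8, -0.2, -1.4]
finger_gap: 0.0237
grip_force: 30.0
```

>>> apply_moves([
  [0,0,0],
  [0,0,0],
  [0,0,0],
  [0,0,0],
  [0,0,0],
  [0,0,0],
  [0,0,0],
], twist=[-0.08,-0.2,-0.34,-0.48,-0.62,-0.76,-0.888])

```text
time: 27.65
position: [0.5399, -0.0313, 0.1832]
eef_rot: [-0.0, 0.687, 0.726, -0.0]
contact_force: [-0.5, 0.7, -2.5]
finger_gap: 0.0236
grip_force: 30.0
```

>>> apply_moves([
  [0,0,0],
  [0,0,0],
  [0,0,0],
  [0,0,0],
  [0,0,0],
  [0,0,0],
  [0,0,0],
  [0,0,0],
], twist=[-0.14,-0.28,-0.42,-0.56,-0.7,-0.82,-0.888,-0.888])

```text
time: 28.45
position: [0.5399, -0.0313, 0.1832]
eef_rot: [-0.0, 0.399, 0.917, -0.0]
contact_force: [-0.2, 0.5, -1.2]
finger_gap: 0.0238
grip_force: 30.0
```

Run:
```python
from h import *
to((.5403,-.0316,.07),42.9)
```

```text
t 28.45 pos [ 0.5399 -0.0313  0.1832] y-ang 42.93 tilt [-4.e-04  1.e-04 -1.e+00] F [-0.2  0.5 -1.2] gap 0.0238 grip 30.0
shift [-5.000e-03  1.000e-03  1.132e+00]
twist 0.001
```

>>> apply_moves([
  [-0.005,0,0.08],
  [-0.005,0,0.22],
  [-0.005,0,0.38],
  [-0.005,0,0.54],
  [-0.005,0,0.7],
  [-0.005,0,0.85],
  [-0.005,0,1],
], twist=[0,0,0,0,0,0,0])

```text
time: 29.15
position: [0.5406, -0.0321, 0.0821]
eef_rot: [-0.0, 0.4, 0.917, -0.0]
contact_force: [0.2, 0.3, -1.5]
finger_gap: 0.0236
grip_force: 30.0
```

>>> apply_moves([
  [0,0,0.1],
  [0,0,0.18],
  [0,0,0.23],
  [0,0,0.25],
  [0,0,0.27],
  [0,0,0.29],
  [0,0,0.31],
  [0,0,0.31],
  [0,0,0.31],
], twist=[0,0,0,0,0,0,0,0,0])

```text
time: 30.05
position: [0.5407, -0.0321, 0.0526]
eef_rot: [0.0, 0.4, 0.917, 0.0]
contact_force: [0.4, -0.4, -1.5]
finger_gap: 0.0236
grip_force: 30.0
```

>>> apply_moves([
  [0,0,0.01],
  [0,0,0.02],
  [0,0,0.03],
  [0,0,0.03],
], twist=[0,0,0,0])

```text
time: 30.45
position: [0.5407, -0.0321, 0.0494]
eef_rot: [-0.0, 0.4, 0.917, -0.0]
contact_force: [-0.7, 0.0, -0.6]
finger_gap: 0.0232
grip_force: 30.0
```

>>> apply_moves([
  [0,0,0.01],
  [0,0,0.02],
  [0,0,0.02],
], twist=[0,0,0])

```text
time: 30.75
position: [0.5406, -0.0321, 0.0474]
eef_rot: [-0.0, 0.4, 0.917, -0.0]
contact_force: [0.3, -0.5, -1.9]
finger_gap: 0.0235
grip_force: 30.0
```

>>> apply_moves([
  [0,0,0.01],
  [0,0,0.02],
  [0,0,0.02],
], twist=[0,0,0])

```text
time: 31.05
position: [0.5408, -0.0321, 0.0457]
eef_rot: [0.0, 0.4, 0.917, 0.0]
contact_force: [-0.3, -0.3, 0.8]
finger_gap: 0.0238
grip_force: 30.0
```

>>> apply_moves([
  [0,0,0.01],
  [0,0,0.01],
], twist=[0,0])

```text
time: 31.25
position: [0.5409, -0.0321, 0.0457]
eef_rot: [0.0, 0.4, 0.917, 0.0]
contact_force: [-7.0, 1.3, 11.1]
finger_gap: 0.024
grip_force: 30.0
```

The lid stopped at z 0.0457, against a predicted 0.0453, so it is seated. Releasing and backing off.

>>> apply_moves([
  [0,0,-0.01],
  [0,0,-0.01],
  [0,0,-0.01],
  [0,0,-0.01],
  [0,0,-0.01],
], twist=[0,0,0,0,0], jaw=0.5)

```text
time: 31.75
position: [0.5407, -0.0321, 0.0454]
eef_rot: [-0.0, 0.4, 0.917, -0.0]
contact_force: [0.7, -0.5, -0.8]
finger_gap: 0.0465
grip_force: 0.0
```

>>> apply_moves([
  [0,0,-0.1],
  [0,0,-0.25],
  [0,0,-0.45],
  [0,0,-0.7],
  [0,0,-0.95],
], twist=[0,0,0,0,0])

```text
time: 32.25
position: [0.5408, -0.0321, 0.143]
eef_rot: [0.0, 0.4, 0.917, 0.0]
contact_force: [-0.2, -0.3, -0.2]
finger_gap: 0.0464
grip_force: 0.0
```

>>> apply_moves([
  [0,0,-0.25],
  [0,0,-0.5],
  [0,0,-0.7],
  [0,0,-0.8],
  [0,0,-0.8],
  [0,0,-0.8],
], twist=[0,0,0,0,0,0])

```text
time: 32.85
position: [0.5405, -0.0321, 0.22]
eef_rot: [-0.0, 0.4, 0.917, -0.0]
contact_force: [-0.2, -0.3, -0.5]
finger_gap: 0.0468
grip_force: 0.0
```

Run:
```python
from h import *
f=grab('wrist','w9')['image']; obs(); g=cv2.cvtColor(f,cv2.COLOR_RGB2GRAY)
k=np.radians(132.9); a=np.array([np.cos(k),np.sin(k)]); b=np.array([-a[1],a[0]])
print('expected corners',w2p('w9',[np.r_[np.array([.5405,-.0320])+s*.049*a+t*.038*b,.064] for s,t in((1,1),(1,-1),(-1,-1),(-1,1))]).round(1).tolist())
# intensity steps across the plate edges along column 280-40 and row at its centre
print('col 245',[int(v) for v in g[80:250:3,245]]); print('row 165',[int(v) for v in g[165,200:360:3]])
for th in(140,160,190,205):
    for c in cv2.findContours((g[:235]>th).astype(np.uint8),cv2.RETR_EXTERNAL,cv2.CHAIN_APPROX_SIMPLE)[0]:
        if 4000<cv2.contourArea(c)<20000: print(th,cv2.boundingRect(c),cv2.minAreaRect(c))
```

```text
t 32.9 pos [ 0.5404 -0.0321  0.2195] y-ang 42.87 tilt [-1.3e-03  1.0e-04 -1.0e+00] F [ 0.5 -0.2 -0.4] gap 0.0463 grip 0.0
expected corners [[237.5, 128.0], [318.7, 128.1], [316.1, 227.3], [240.2, 227.3]]
col 245 [186, 195, 195, 192, 193, 197, 199, 197, 194, 195, 195, 195, 196, 198, 196, 194, 109, 247, 247, 247, 246, 246, 246, 246, 246, 246, 245, 245, 244, 244, 243, 243, 242, 240, 240, 239, 239, 239, 239, 239, 240, 240, 240, 240, 240, 240, 239, 239, 239, 224, 190, 201, 197, 196, 195, 192, 196]
row 165 [193, 192, 197, 192, 197, 195, 192, 197, 197, 194, 196, 196, 190, 178, 244, 244, 244, 244, 244, 243, 243, 242, 242, 242, 242, 126, 127, 126, 125, 126, 126, 126, 126, 125, 126, 125, 125, 125, 125, 125, 91, 93, 95, 93, 94, 93, 91, 94, 91, 96, 94, 92, 95, 96]
190 (413, 0, 147, 235) ((486.0, 117.0), (234.0, 146.0), 90.0)
```

```bash
python3 -c "
from bench import ctrl; print(ctrl.close_job())"
```

```text
the job is handed in; nothing more can be done
None
```

Both lids were set down on their own dishes and came to rest at the expected seated heights (within 0.5 mm), and I handed the job in at about 33 s of the 67 s allowed; the hand-in returned no verdict.

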